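# Part the nested paint pots and stand each in its drip dish

## Robot

A 6-joint arm with a two-finger parallel gripper is mounted at the origin on the work surface. World frame = base frame: x ahead of the robot, y to its left, z up, the work surface at z = 0. Lengths are in m, angles in rad, forces in N, time in s.
With the tool pointing down it reaches from about 0.25 to 0.775 m from the base axis. Payload 4 kg.
Tool frame: the origin (TCP) lies between the finger pads; the fingertips stand 19 mm ahead of it and the grasp point (between the pads) is the TCP (robot.tip_reach is the y of the fingertips in the tool frame, in m); y points along the fingers, x is the direction in which the jaws open and shut, and the axes are right-handed (so a half turn about y gives the same grasp; the last joint's range is limited). The gripper opens to 94 mm and grips with 3 to 60 N. Pads are 16 mm wide; open, the fingers measure 119 mm over their backs; the gripper's body (75 mm by 177 mm) begins 78 mm behind the grasp point.
Start: joints at [-1.388, 0.087, 1.371, -0, 1.684, -0.103], TCP at [0.155, -0.528, 0.186] pointing down, gripper open.
Joint ranges: [-3.1, 3.1], [-0.76, 2.03], [0.27, 2.55], [-1.08, 4.22], [0.17, 2.65], [-2.57, 2.57]. Speed limits (rad/s): [2.79, 2.79, 3.14, 3.14, 3.14, 3.14].

## Interface

Orientations are given as [roll, pitch, yaw] about the fixed x, y, z axes, in that order (R = Rz(yaw) Ry(pitch) Rx(roll)).
In Python, from bench import robot, imaging, order gives the robot as it stands.
- The arm moves only by the tool send_rows, never from a script. Its argument "moves" is text: rows parted by semicolons, each of 5 numbers parted by spaces: the gripper's target within -1 to 1 (shut at 1, half-way at 0, fully open at -1), then the shift along the tool's x, y, z in m, then the turn about the tool's y in degrees. In form: fingers tx ty tz roll; .... A call has exactly 10 rows; each row shifts and turns the commanded pose from where the row before left it, along the tool's axes as they then stand; what a row does not reach is not made up. A row lasts 1/12 s, in which the tool goes at most 41.7 mm and 7.16 degrees, less where a joint would pass 70% of its speed; a pose out of reach is approached as far as the arm can. A call with a gripper value outside its range is refused whole. The fingers move at their own pace and stop on an object; the grip force is fixed at half the most. Time passes only in rows, so rows that do not move let the fingers close, or fill a call up. It gives the time, the measured TCP pose, the force and the opening at its end, in the units of the state.
- robot.get_obs(): the state, without advancing time (a new reading comes with each control period).
- imaging.snapshot(name): name is "scene" or "top" or "wrist"; returns a dict with "image" (400x640x3 uint8, red, green, blue), "mtx" (3x3 intrinsics, pixels), "dist" ([k1, k2, p1, p2, k3] as OpenCV has them; the pictures are not rectified), "R" (3x3) and "t" (3): a world point X has camera coordinates R X + t. Camera axes: x right, y down, z forward; pixel columns grow to the right and rows downward; lengths in m; the calibration is good to about 2 mm. A picture is of the moment at which its call begins. There is no depth.
- order.close_job(): hands the job in, once; it reports no verdict.
Trained networks look in a picture, given as the dict that the camera call returned (one of the last four; its "shot" number tells which), for a name from the list of things; names that differ only in an ending like _2 or _b are one class to them, and where a whole thing is asked for, a point or a joint stands for the part that bears it (a point fixed in the world has none). Each returns a list of dicts, best first, with "conf" (0 to 1); they miss things now and then, are a little off and sometimes report something else, mostly with a low value. They report only what shows in the picture. A call takes as long as a camera call.
- imaging.recognise(picture, target): "centre" ([column, row] in pixels, amid what is visible of it).
- imaging.landmark_of(picture, target): "centre" ([column, row] in pixels: a listed point, or the origin of a listed thing).
The state is a dict: "time": time; "joint_positions": joint angles; "qvel": joint speeds; "joint_torque": joint torques, N m; "tool_pos": TCP position; "ee_rot": TCP orientation; "wrist_force": force on the tool from outside, world axes, zero at the start; "wrist_torque": the same for the moment, N m; "width": finger opening in m.
Only numpy, scipy, OpenCV 4.12 (cv2) and the standard library are available. Lean on these libraries where they do the work, as an engineer would, in place of code of your own. Each camera call takes 0.05 s, during which the arm holds its last target.

## Task

In the paint shop a small steel pot has been pushed tightly into the mouth of a large footed one. Pull the small pot straight out and stand it upright in the small drip dish, and stand the large pot upright in the large drip dish, without tipping either pot over. The other small pot, standing alone, is not meant.

Things in the scene. Friction and masses are not known exactly. Their poses are not given: they have to be found in the camera images.
- small_pot_mid (a point): Centre, half-way up, of the small steel pot: an open plain cylinder 55 mm in diameter, 85 mm high, wall 2.5 mm, 0.1 to 0.2 kg, z up its axis. At the start it stands 40 mm deep in the large pot's mouth with 1.5 mm of play all round, its upper 45 mm clear, its rim 135 mm above the bench; it is free once drawn up 40 mm. A like pot standing alone on the bench is not meant.
- large_pot_mid (a point): Centre, half-way up, of the large steel pot, 90 mm high, z up along its axis: a weighted foot 56 mm in diameter up to 40 mm, widening to a straight round body of 66 mm from 48 mm up to the rim at 90 mm; its mouth is 58 mm wide and 40 mm deep (0.35 to 0.6 kg). It stands loose on the bench (bench top at z = 0) with the small pot in it.
- small_dish_seat (a point): Centre of the inner floor of the small drip dish, a round shallow aluminium dish fixed to the bench: 84 mm outer and about 75 mm inner diameter, 10 mm high, floor 3 mm above the bench. The small pot goes here.
- large_dish_seat (a point): Centre of the inner floor of the large drip dish, like the small one but 104 mm outer and about 95 mm inner diameter, 10 mm high, floor 3 mm above the bench, fixed. The large pot goes here.

How it is judged:
By the outcome, as a careful person would: the job done as asked, in the order asked, and still so for the second after the job is handed in, with the robot touching nothing.
It also fails if it takes over 58 s, if anything falls off the work surface, if the arm or the gripper's body presses on something with over 40 N, if the wrist force passes 120 N, or if a joint passes its speed limit or range.

## Working session

There is one attempt and no reset: what is moved stays moved. The work goes in short steps, Python scripts to look and compute and a tool call to move; the robot and the scene stay as the last step left them, time stands still between calls to the robot, and variables do not carry over. Pictures are saved under pics/ and viewed, and the job is handed in when it is done.

Besides the shell and the picture viewer there is one more tool, called after ">>>" as name(argument=value, ...), one argument or row to a line, values as JSON. send_rows: Moves the arm, as the interface text tells. Its arguments: {"type":"object","properties":{"moves":{"type":"string"}},"required":["moves"]}

```bash
mkdir -p pics; ls
python3 - <<'E'
from bench import robot, imaging, order
import cv2,numpy as np
o=robot.get_obs()
for k in ("time","tool_pos","ee_rot","width","wrist_force"): print(k,o[k])
for n in ("scene","top"):
    s=imaging.snapshot(n)
    cv2.imwrite(f"pics/{n}0.png",s["image"][:,:,::-1])
    print(n,s["shot"],np.round(-s["R"].T@s["t"],3),s["R"][2])
    for t in ("small_pot_mid","large_pot_mid","small_dish_seat","large_dish_seat"):
        print(t,[(d["centre"],d["conf"]) for d in imaging.landmark_of(s,t)])
E
```

```text
pics
time 0.0
tool_pos [ 0.15493373 -0.52711193  0.18509974]
ee_rot [-1.57055476  0.00221933 -1.28504024]
width 0.09394307960574587
wrist_force [ 0.85136048  0.2489434  -0.18592557]
scene 1 [0.808 0.395 0.783] [-0.31598851 -0.47236366 -0.82281458]
small_pot_mid [([427.3, 312.5], 0.67)]
large_pot_mid [([423.3, 326.6], 0.97)]
small_dish_seat [([288.1, 139.9], 0.89)]
large_dish_seat []
top 2 [0.372 0.021 1.003] [ 0.18334013 -0.00482879 -0.98303768]
small_pot_mid [([208.5, 212.9], 0.92)]
large_pot_mid [([211.0, 217.0], 0.72)]
small_dish_seat [([435.2, 244.2], 0.72)]
large_dish_seat [([360.0, 204.0], 0.86)]
```

View pics/scene0.png

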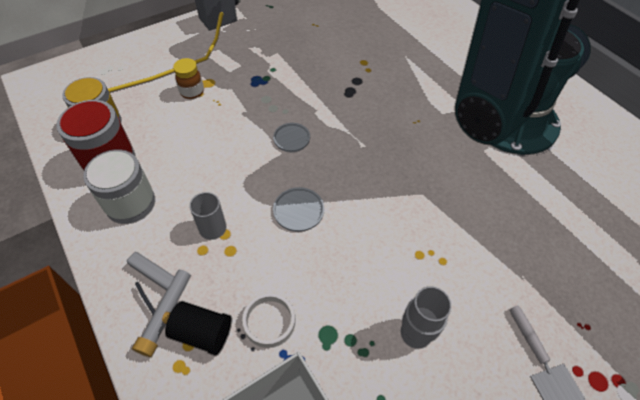

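View pics/top0.png

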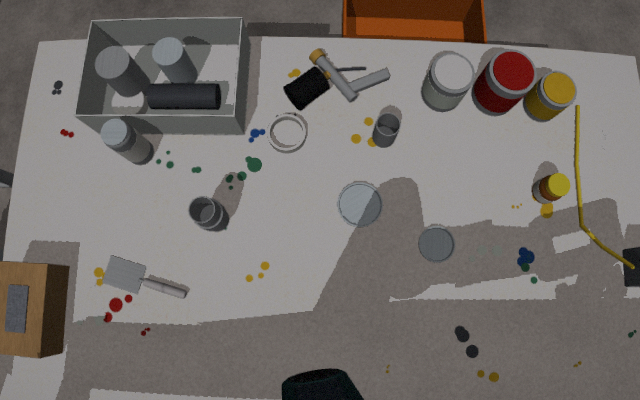

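```bash
cat > h.py <<'E'
from bench import robot, imaging, order
import cv2,numpy as np
from scipy.optimize import least_squares
def ray(s,px):
    u=cv2.undistortPoints(np.array([[px]],float),s["mtx"],np.array(s["dist"]))[0,0]
    R=np.array(s["R"]);t=np.array(s["t"]);d=R.T@np.array([u[0],u[1],1]);return -R.T@t,d/np.linalg.norm(d)
def atz(s,px,z):
    c,d=ray(s,px);return c+d*(z-c[2])/d[2]
def proj(s,P):
    return cv2.projectPoints(np.array(P,float).reshape(-1,3),cv2.Rodrigues(np.array(s["R"]))[0],np.array(s["t"],float),s["mtx"],np.array(s["dist"]))[0].reshape(-1,2)
def circ(c,r,z,n=72):
    a=np.linspace(0,2*np.pi,n);return np.c_[c[0]+r*np.cos(a),c[1]+r*np.sin(a),0*a+z]
def tri(obs):
    A=np.zeros((3,3));b=np.zeros(3)
    for s,p in obs:
        c,d=ray(s,p);M=np.eye(3)-np.outer(d,d);A+=M;b+=M@c
    return np.linalg.solve(A,b)
def overlay(s,circles,fn,center,w=80,k=7):
    x0,y0=int(center[0]-w/2),int(center[1]-w/2);x0=max(x0,0);y0=max(y0,0)
    im=s["image"][y0:y0+w,x0:x0+w,::-1]
    im=cv2.resize(im,None,fx=k,fy=k,interpolation=cv2.INTER_CUBIC)
    raw=im.copy()
    for (c,r,z),col in circles:
        p=((proj(s,circ(c,r,z))-[x0,y0]+.5)*k).astype(np.int32);cv2.polylines(im,[p.reshape(-1,1,2)],True,col,1)
    cv2.imwrite(fn,im)
E
python3 - <<'E'
from h import *
S=imaging.snapshot("scene");T=imaging.snapshot("top")
import pickle
pickle.dump((S,T),open("st.pkl","wb"))
print("small scene/top",atz(S,(427.3,312.5),.0925),atz(T,(208.5,212.9),.0925))
print("large",atz(S,(423.3,326.6),.045),atz(T,(211,217),.045))
print("sdish",atz(S,(288.1,139.9),.003),atz(T,(435.2,244.2),.003))
print("ldish",atz(S,(297,212),.003),atz(T,(360,204),.003))
c=(atz(S,(427.3,312.5),.0925)+atz(T,(208.5,212.9),.0925))/2
sd=(atz(S,(288.1,139.9),.003)+atz(T,(435.2,244.2),.003))/2
ld=(atz(S,(297,212),.003)+atz(T,(360,204),.003))/2
G=(0,255,0);B=(255,0,0);Rr=(0,0,255)
pc=[((c,.0275,.135),G),((c,.033,.09),B),((c,.028,0),Rr)]
overlay(T,pc,"pics/ov_t.png",(208,213));overlay(S,pc,"pics/ov_s.png",(427,318))
dc=[((sd,.042,.01),G),((sd,.042,0),Rr),((ld,.052,.01),G),((ld,.052,0),Rr)]
overlay(T,dc,"pics/dt.png",(398,224),130,5);overlay(S,dc,"pics/ds.png",(293,175),130,5)
E
python3 -c "
import cv2,numpy as np
a=[cv2.resize(cv2.imread('pics/'+n),(390,390)) for n in('ov_t.png','ov_s.png')]
cv2.imwrite('pics/m1.png',np.hstack(a))
a=[cv2.resize(cv2.imread('pics/'+n),(400,400)) for n in('dt.png','ds.png')]
cv2.imwrite('pics/m2.png',np.hstack(a))"
```

```text
small scene/top [0.51766105 0.26996714 0.0925    ] [0.51796174 0.26669316 0.0925    ]
large [0.51888704 0.2763654  0.045     ] [0.51664141 0.27335735 0.045     ]
sdish [ 0.48301769 -0.22588867  0.003     ] [ 0.47252278 -0.22571105  0.003     ]
ldish [ 0.56573707 -0.04939061  0.003     ] [ 0.56100448 -0.05427836  0.003     ]
```

View pics/m1.png

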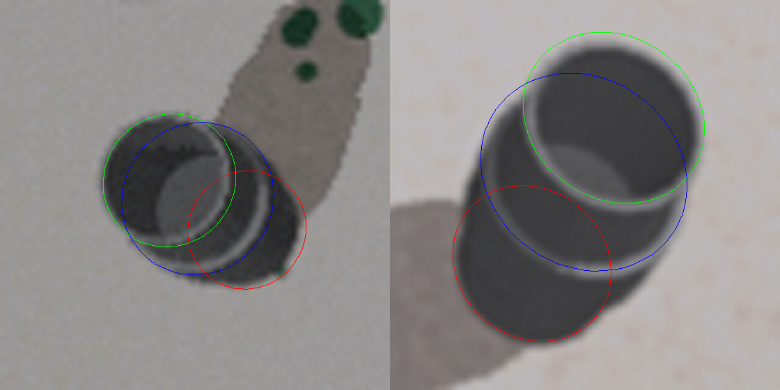

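View pics/m2.png

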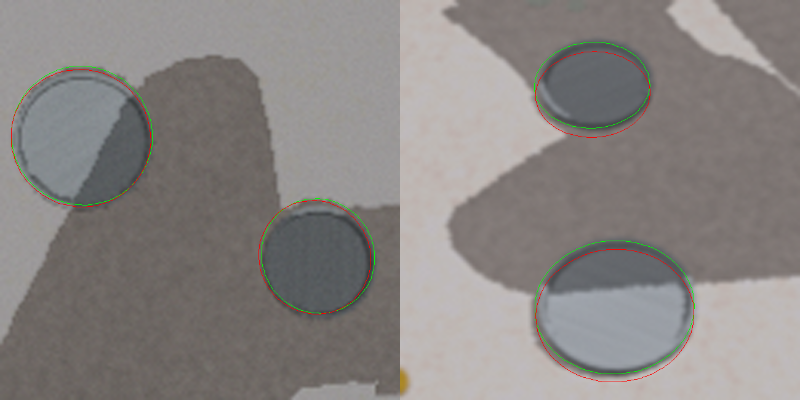

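>>> send_rows(
  moves="-1 0 -0.015 0 5.45; -1 0 -0.015 0 5.45; -1 0 -0.01 0 5.45; -1 -0.027 0 0.0125 0; -1 -0.027 0 0.0125 0; -1 -0.027 0 0.0125 0; -1 -0.027 0 0.0125 0; -1 -0.027 0 0.0125 0; -1 -0.027 0 0.0125 0; -1 -0.027 0 0.0125 0",
)

```text
time: 1.43
tool_pos: [0.2428, -0.3373, 0.2264]
ee_rot: [-1.57, -0.0, -1.571]
wrist_force: [0.7, -0.8, 0.1]
width: 0.0936
```

>>> send_rows(
  moves="-1 -0.027 0 0.0125 0; -1 -0.027 0 0.0125 0; -1 -0.027 0 0.0125 0; -1 -0.027 0 0.0125 0; -1 -0.027 0 0.0125 0; -1 -0.027 0 0.0125 0; -1 -0.027 0 0.0125 0; -1 -0.027 0 0.0125 0; -1 -0.027 0 0.0125 0; -1 -0.027 0 0.0125 0",
)

```text
time: 2.27
tool_pos: [0.3677, -0.0672, 0.2266]
ee_rot: [-1.57, -0.001, -1.57]
wrist_force: [0.9, -1.0, 0.1]
width: 0.0939
```

>>> send_rows(
  moves="-1 -0.027 0 0.0125 0; -1 -0.027 0 0.0125 0; -1 -0.027 0 0.0125 0; -1 -0.027 0 0.0125 0; -1 -0.027 0 0.0125 0; -1 -0.027 0 0.0125 0; -1 -0.027 0 0.0125 0; -1 -0.027 0 0.0125 0; -1 -0.027 0 0.0125 0; -1 -0.027 0 0.0125 0",
)

```text
time: 3.1
tool_pos: [0.4926, 0.203, 0.2263]
ee_rot: [-1.57, -0.0, -1.57]
wrist_force: [-0.8, -0.4, 0.5]
width: 0.0939
```

Run:
```python
from h import *
import pickle
W=imaging.snapshot("wrist");pickle.dump(W,open("w.pkl","wb"))
o=robot.get_obs();print(o["tool_pos"],o["ee_rot"])
print(-W["R"].T@W["t"],W["R"][2])
for t in ("small_pot_mid","large_pot_mid"):
    print(t,[(d["centre"],d["conf"]) for d in imaging.landmark_of(W,t)])
im=W["image"][:,:,::-1].copy()
c=(.519,.27)
for r,z,col in((.0275,.135,(0,255,0)),(.033,.09,(255,0,0)),(.028,0,(0,0,255))):
    cv2.polylines(im,[proj(W,circ(c,r,z)).astype(np.int32).reshape(-1,1,2)],True,col,1)
cv2.imwrite("pics/w1.png",im)
```

```text
[0.49401583 0.20733243 0.22508487] [-1.57057992  0.00389919 -1.56615264]
[0.56974709 0.20253449 0.42480676] [-2.64888842e-01 -2.73374488e-04 -9.64278915e-01]
small_pot_mid [([244.3, 164.9], 0.72)]
large_pot_mid [([524.3, 122.0], 0.34)]
```

View pics/w1.png

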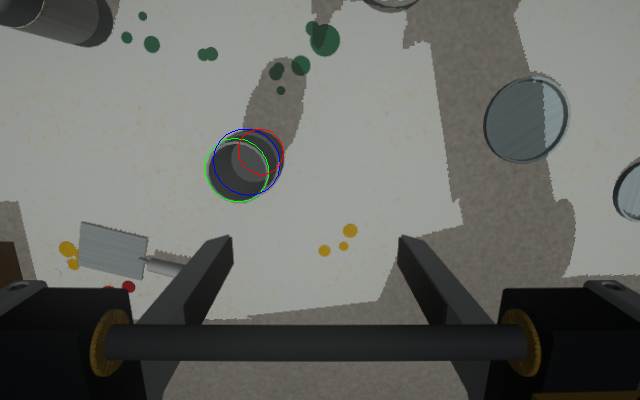

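```bash
cat > ov.py <<'E'
from h import *
import pickle,sys
W=pickle.load(open("w.pkl","rb"));S,T=pickle.load(open("st.pkl","rb"))
G=(0,255,0);B=(255,0,0);Rr=(0,0,255)
c=(float(sys.argv[1]),float(sys.argv[2]))
pc=[((c,.0275,.135),G),((c,.025,.135),G),((c,.033,.09),B),((c,.028,0),Rr)]
L=[]
for i,(s,ce) in enumerate(((W,(245,163)),(S,(427,318)),(T,(208,213)))):
    overlay(s,pc,f"pics/_{i}.png",ce,90,4);L.append(cv2.imread(f"pics/_{i}.png")[:,:,:])
a=np.hstack(L);a=cv2.resize(a,(800,int(800*a.shape[0]/a.shape[1])))
cv2.imwrite(sys.argv[3],np.vstack([np.hstack([cv2.resize(L[0],(400,400)),cv2.resize(L[1],(400,400))])]))
E
python3 ov.py .519 .27 pics/o1.png
python3 - <<'E'
import sys;sys.path.insert(0,'.')
from h import *
import pickle
W=pickle.load(open("w.pkl","rb"));S,T=pickle.load(open("st.pkl","rb"))
for s,p in((W,(270,180)),(W,(275,90)),(W,(255,160)),(T,(205,200)),(T,(230,185)),(T,(222,222)),(S,(415,330)),(S,(380,340))): print(s["image"][p[1],p[0]])
E
```

```text
[47 49 48]
[103 100  94]
[70 73 73]
[64 60 64]
[84 87 80]
[48 47 50]
[69 69 71]
[125 118 115]
```

View pics/o1.png

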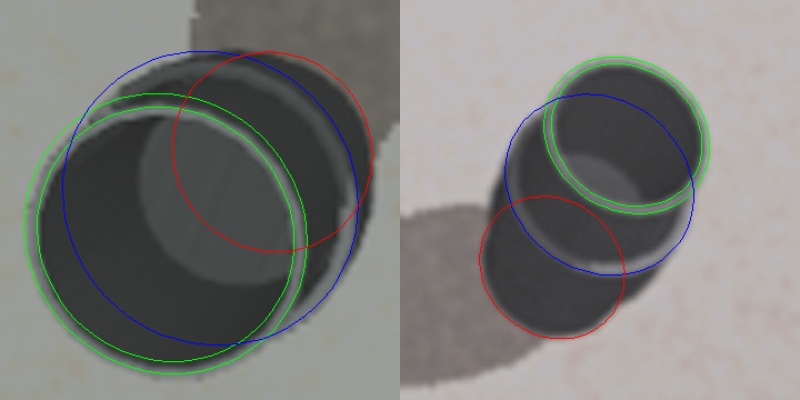

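>>> send_rows(
  moves="-1 -0.017 0 0.0065 0; -1 -0.017 0 0.0065 0; -1 -0.017 0 0.0065 0; -1 -0.017 0 0.0065 0; -1 0 0.01 0 0; -1 0 0.01 0 0; -1 0 0.01 0 0; -1 0 0 0 0; -1 0 0 0 0; -1 0 0 0 0",
)

```text
time: 4.08
tool_pos: [0.5181, 0.2686, 0.1964]
ee_rot: [-1.571, -0.0, -1.571]
wrist_force: [-0.0, -0.8, 0.1]
width: 0.0938
```

Run:
```python
from h import *
import pickle
P=[]
for i in range(3):
    W=imaging.snapshot("wrist");o=robot.get_obs();print(o["time"],o["tool_pos"],o["ee_rot"])
pickle.dump(W,open("w.pkl","wb"))
overlay(W,[(((.5185,.27),.0275,.135),(0,255,0)),(((.5185,.27),.033,.09),(255,0,0))],"pics/w2.png",(320,200),200,3)
im=W["image"][:,:,::-1].copy()
cv2.imwrite("pics/w2.png",im)
print(-W["R"].T@W["t"]); print(proj(W,[[.5185,.27,.135]]))
```

```text
4.1333 [0.51835062 0.26889188 0.19684014] [-1.56984362e+00  1.25600146e-04 -1.57114944e+00]
4.1833 [0.51846981 0.26908168 0.1970784 ] [-1.56942974e+00  3.42741421e-04 -1.57093574e+00]
4.2333 [0.5184997  0.26926212 0.19713776] [-1.56933666e+00  4.28821747e-04 -1.57074224e+00]
[0.59538722 0.26848315 0.39562705]
[[313.14877667 209.87443427]]
```

View pics/w2.png

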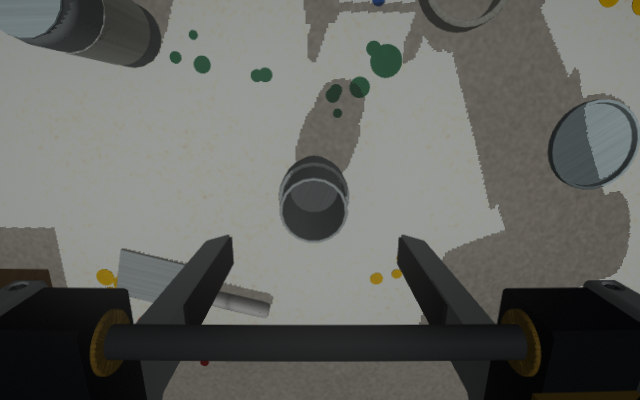

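>>> send_rows(
  moves="-1 0 0.015 0 0; -1 0 0.015 0 0; -1 0 0.015 0 0; -1 0 0.015 0 0; -1 0 0.01 0 0; -1 0 0.009 0 0; -1 0 0 0 0; 0 0 0 0 0; 0 0 0 0 0; 0 0 0 0 0",
)

```text
time: 5.07
tool_pos: [0.519, 0.2697, 0.1186]
ee_rot: [-1.569, 0.001, -1.57]
wrist_force: [0.2, -0.1, 0.7]
width: 0.0776
```

Run:
```python
from h import *
W=imaging.snapshot("wrist");S=imaging.snapshot("scene");o=robot.get_obs();print(o["time"],o["tool_pos"],o["width"],o["wrist_force"])
cv2.imwrite("pics/w3.png",np.vstack([W["image"][100:350,100:540,::-1],S["image"][150:400,200:640,::-1]]))
```

```text
5.1667 [0.51876589 0.26966453 0.11829753] 0.06945112039614633 [ 0.27769507 -0.06025697  0.67565617]
```

View pics/w3.png

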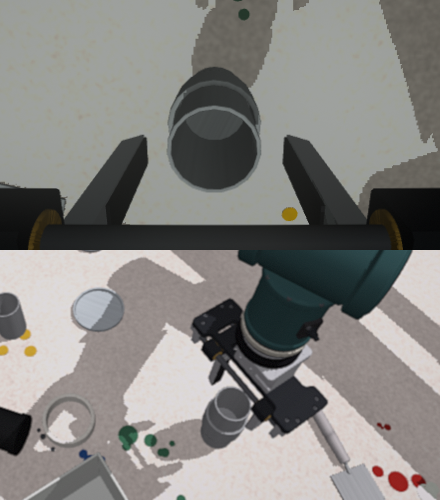

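>>> send_rows(
  moves="1 0 0 0 0; 1 0 0 0 0; 1 0 0 0 0; 1 0 0 0 0; 1 0 0 0 0; 1 0 0 0 0; 1 0 0 0 0; 1 0 0 0 0; 1 0 0 0 0; 1 0 0 0 0",
)

```text
time: 6.0
tool_pos: [0.5182, 0.2695, 0.1172]
ee_rot: [-1.571, -0.0, -1.57]
wrist_force: [0.2, -0.3, -0.0]
width: 0.0028
```

Run:
```python
from h import *
W=imaging.snapshot("wrist");S=imaging.snapshot("scene");o=robot.get_obs();print(o["time"],o["tool_pos"],o["width"],o["wrist_force"])
cv2.imwrite("pics/w4.png",np.vstack([W["image"][100:350,100:540,::-1],S["image"][150:400,200:640,::-1]]))
```

```text
6.1 [0.518196   0.26944833 0.11722494] 0.0006088605211024464 [ 0.82359402 -0.30689619 -0.00251309]
```

View pics/w4.png

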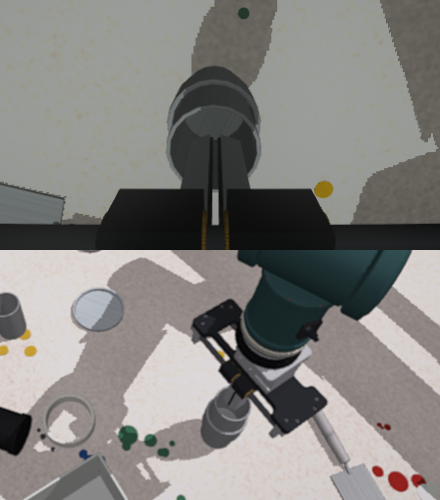

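Run:
```python
from h import *
W=imaging.snapshot("wrist");S=imaging.snapshot("scene");T=imaging.snapshot("top");o=robot.get_obs();t=o["tool_pos"];print(o["joint_positions"],t)
for s in (W,S,T):
    print(np.round(proj(s,[[t[0],t[1],t[2]+d] for d in(-.019,0,.03,.078)]),0).tolist())
def crop(s,c,w):
    x=int(c[0]-w/2);y=int(c[1]-w/2);return cv2.resize(s["image"][y:y+w,x:x+w,::-1],(400,400),interpolation=cv2.INTER_CUBIC)
cv2.imwrite("pics/w5.png",np.hstack([crop(W,(313,240),140),crop(S,(427,310),100)]))
cv2.imwrite("pics/w6.png",T["image"][:,:,::-1])
```

```text
[ 3.82503792e-01  1.85469697e-01  1.39759206e+00 -1.12739926e-04
  1.55858291e+00  1.95284883e+00] [0.51818795 0.26944077 0.117242  ]
[[314.0, 228.0], [314.0, 238.0], [314.0, 258.0], [314.0, 309.0]]
[[428.0, 311.0], [430.0, 306.0], [434.0, 299.0], [442.0, 285.0]]
[[206.0, 212.0], [204.0, 211.0], [200.0, 208.0], [193.0, 204.0]]
```

View pics/w5.png

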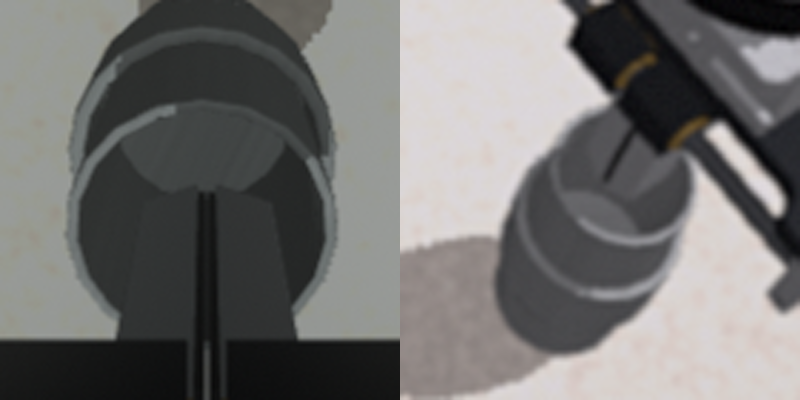

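View pics/w6.png

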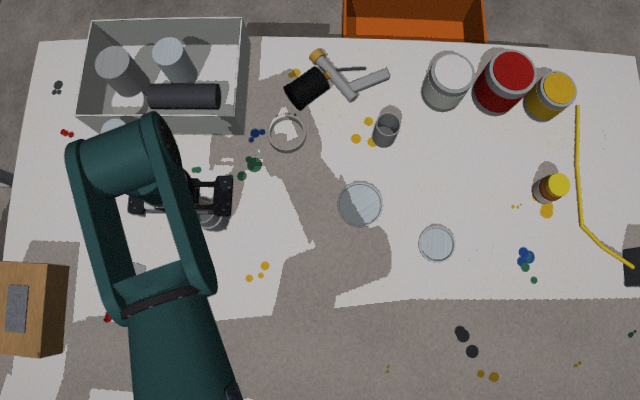

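Run:
```python
from h import *
W=imaging.snapshot("wrist");o=robot.get_obs();t=np.array(o["tool_pos"])
print(W["mtx"],W["dist"]); f=W["mtx"][0,0]
print("tip depth",f/1770)
for d in(-.019,0,.02,.03): print(d,(W["R"]@(t+[0,0,d])+W["t"])[2])
c,dr=ray(W,(314,237)); 
dep=f/1770; p=c+dr*dep/(W["R"][2]@dr); print("tip at",p, p-t)
```

```text
[[339.63908449   0.         314.91769097]
 [  0.         339.63908449 203.16635778]
 [  0.           0.           1.        ]] [-0.02649498  0.          0.          0.          0.        ]
tip depth 0.1918864884111402
-0.019 0.23015954010674738
0 0.21183991544652375
0.02 0.19255610001470935
0.03 0.18291419229880218
tip at [0.52607316 0.26941727 0.13575268] [ 7.86409619e-03 -1.64074172e-05  1.85313911e-02]
```

Run:
```python
from h import *
print(robot.tip_reach,[a for a in dir(robot) if a[0]!='_'],[a for a in dir(imaging) if a[0]!='_'])
S=imaging.snapshot("scene");W=imaging.snapshot("wrist")
for z in(.098,.117,.136,.15):print(z,atz(S,(428.3,305),z),atz(W,(314,237),z))
print(tri([(S,(428.3,305)),(W,(314,237))]))
```

```text
0.019 ['IKError', 'get_obs', 'tip_reach'] ['landmark_of', 'recognise', 'snapshot']
0.098 [0.51071512 0.26240823 0.098     ] [0.51152798 0.26951346 0.098     ]
0.117 [0.51895521 0.26608005 0.117     ] [0.51884797 0.26946511 0.117     ]
0.136 [0.52719531 0.26975186 0.136     ] [0.52616796 0.26941676 0.136     ]
0.15 [0.53326695 0.27245741 0.15      ] [0.53156164 0.26938113 0.15      ]
[0.52563353 0.26932634 0.13344928]
```

>>> send_rows(
  moves="1 0 -0.01 0 0; -1 0 0 0 0; -1 0 0 0 0; -1 0 0 0 0; -1 0 0 0 0; -1 0 0 0 0; -1 0 0 0 0; -1 0 0 0 0; -1 0 0 0 0; -1 0 0 0 0",
)

```text
time: 7.23
tool_pos: [0.5182, 0.2694, 0.1271]
ee_rot: [-1.571, -0.0, -1.57]
wrist_force: [-0.8, 0.4, -0.5]
width: 0.0575
```

```bash
cat > look.py <<'E'
from h import *
import sys
W=imaging.snapshot("wrist");S=imaging.snapshot("scene");o=robot.get_obs();print(o["time"],o["tool_pos"],o["ee_rot"],o["width"],o["wrist_force"])
x,y=[int(v) for v in sys.argv[2:4]]
cv2.imwrite(sys.argv[1],np.hstack([cv2.resize(W["image"][100:350,190:440,::-1],(400,400)),cv2.resize(S["image"][y:y+130,x:x+130,::-1],(400,400))]))
E
python3 look.py pics/w7.png 365 240
```

```text
7.3333 [0.51819098 0.26943117 0.12718462] [-1.57088348e+00 -1.23265168e-04 -1.57034204e+00] 0.06490675404113298 [-0.02027568  0.05369452  0.46461205]
```

View pics/w7.png

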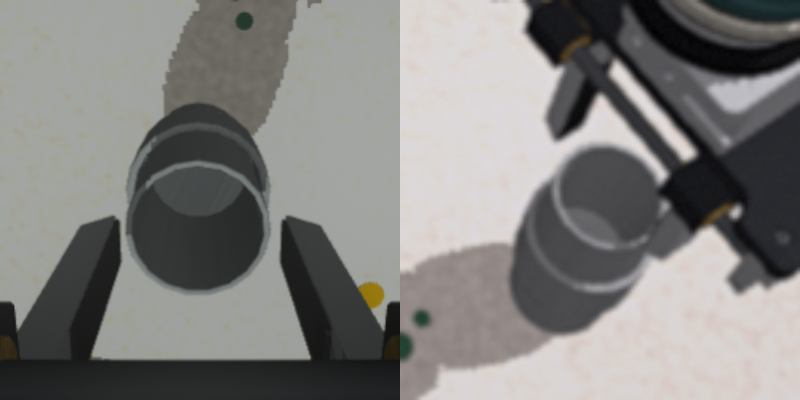

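>>> send_rows(
  moves="-1 0 0 0 0; -1 0 0 0 0; -1 0 0 0 0; -1 0 0 0 0; -1 0 0.01 0 0; -1 0 0.01 0 0; -1 0 0.01 0 0; -1 0 0.008 0 0; -1 0 0.007 0 0; -1 0 0 0 0",
)

```text
time: 8.17
tool_pos: [0.5167, 0.2688, 0.0793]
ee_rot: [-1.575, -0.002, -1.57]
wrist_force: [-1.1, 0.2, -0.7]
width: 0.094
```

```bash
python3 look.py pics/w8.png 365 240
```

```text
8.2667 [0.51793962 0.26931999 0.08163279] [-1.57177965e+00 -4.79417293e-04 -1.57035184e+00] 0.09364773616572461 [0.33613301 0.04903678 0.92244546]
```

View pics/w8.png

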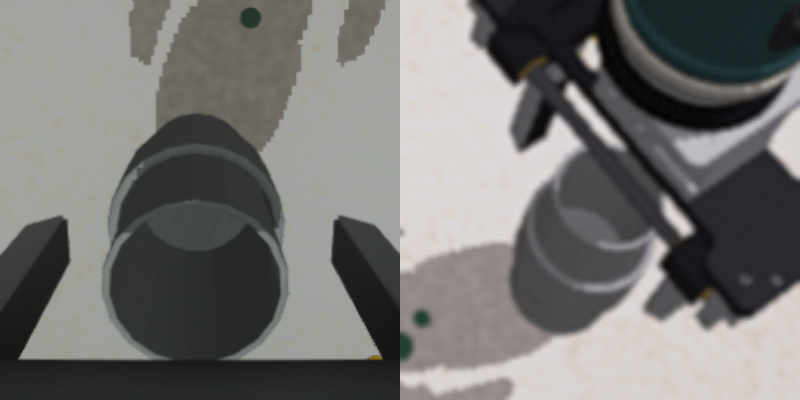

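>>> send_rows(
  moves="1 0 0 0 0; 1 0 0 0 0; 1 0 0 0 0; 1 0 0 0 0; 1 0 0 0 0; 1 0 0 0 0; 1 0 0 0 0; 1 0 0 0 0; 1 0 0 0 0; 1 0 0 0 0",
)

```text
time: 9.1
tool_pos: [0.5183, 0.2697, 0.0825]
ee_rot: [-1.57, 0.0, -1.57]
wrist_force: [-0.1, 0.7, 0.7]
width: 0.0549
```

```bash
python3 look.py pics/w9.png 365 240
```

```text
9.2 [0.5183034  0.26968178 0.08247123] [-1.57042161e+00  3.81802425e-04 -1.57026069e+00] 0.05499176278769836 [0.66013197 1.21788628 1.60813221]
```

View pics/w9.png

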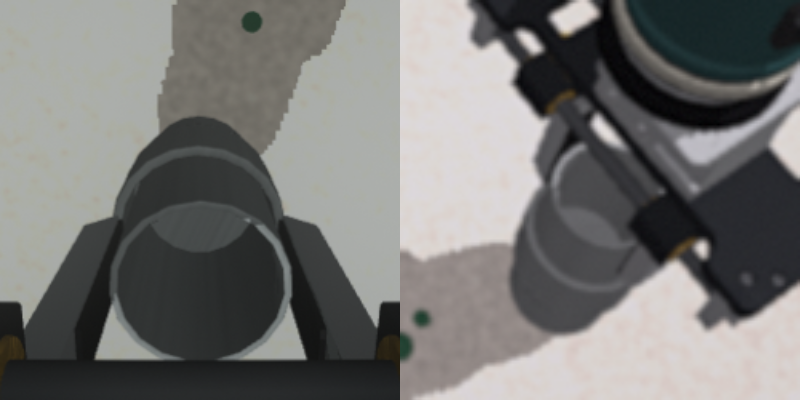

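>>> send_rows(
  moves="1 0 -0.002 0 0; 1 0 -0.003 0 0; 1 0 -0.003 0 0; 1 0 -0.003 0 0; 1 0 -0.003 0 0; 1 0 -0.003 0 0; 1 0 -0.003 0 0; 1 0 0 0 0; 1 0 0 0 0; 1 0 0 0 0",
)

```text
time: 10.03
tool_pos: [0.5183, 0.2694, 0.1024]
ee_rot: [-1.57, -0.0, -1.57]
wrist_force: [0.0, 0.7, -0.6]
width: 0.0548
```

```bash
python3 look.py pics/w10.png 365 240
```

```text
10.1333 [0.51824235 0.26939049 0.10220785] [-1.57069991e+00 -1.48672636e-04 -1.57039937e+00] 0.0550500404746058 [ 0.19184998  0.90907164 -0.26084807]
```

View pics/w10.png

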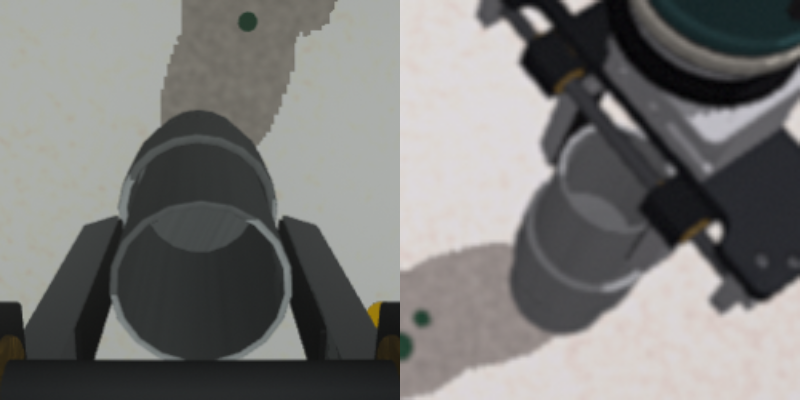

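>>> send_rows(
  moves="1 0 -0.003 0 0; 1 0 -0.003 0 0; 1 0 -0.003 0 0; 1 0 -0.003 0 0; 1 0 -0.004 0 0; 1 0 -0.004 0 0; 1 0 -0.005 0 0; 1 0 -0.005 0 0; 1 0 -0.005 0 0; 1 0 -0.005 0 0",
)

```text
time: 10.97
tool_pos: [0.5183, 0.2694, 0.143]
ee_rot: [-1.57, -0.0, -1.57]
wrist_force: [-0.1, -0.5, -0.8]
width: 0.0548
```

```bash
python3 look.py pics/w11.png 365 240
```

```text
11.0667 [0.51891784 0.26967013 0.14378558] [-1.56842650e+00  7.28087410e-04 -1.57038404e+00] 0.05472182281406358 [-0.39355063  0.01283729 -1.72460256]
```

View pics/w11.png

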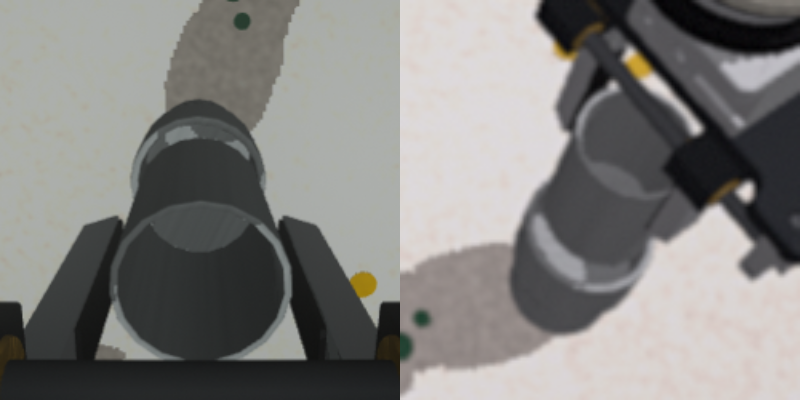

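>>> send_rows(
  moves="1 0 -0.012 0 0; 1 0 -0.014 0 0; 1 0.01 -0.014 0 0; 1 0.02 0 -0.002 0; 1 0.025 0 -0.002 0; 1 0.025 0 -0.002 0; 1 0.025 0 -0.002 0; 1 0.025 0 -0.002 0; 1 0.025 0 -0.002 0; 1 0.025 0 -0.002 0",
)

```text
time: 11.9
tool_pos: [0.5041, 0.0883, 0.183]
ee_rot: [-1.57, -0.0, -1.57]
wrist_force: [0.5, 0.0, -0.9]
width: 0.0547
```

>>> send_rows(
  moves="1 0.025 0 -0.002 0; 1 0.025 0 -0.002 0; 1 0.025 0 -0.002 0; 1 0.025 0 -0.002 0; 1 0.025 0 -0.002 0; 1 0.025 0 -0.002 0; 1 0.025 0 -0.002 0; 1 0.025 0 -0.002 0; 1 0.02 0 -0.002 0; 1 0.01 0 -0.002 0",
)

```text
time: 12.73
tool_pos: [0.4841, -0.1429, 0.1828]
ee_rot: [-1.571, -0.001, -1.573]
wrist_force: [-0.1, -0.3, -0.9]
width: 0.0548
```

Run:
```python
from h import *
import pickle
W=imaging.snapshot("wrist");T=imaging.snapshot("top");o=robot.get_obs();print(o["time"],o["tool_pos"],o["ee_rot"],o["width"])
im=W["image"][:,:,::-1].copy()
for r,z in((.042,.01),(.042,0)):
    for c,rr in(((.478,-.226),r),((.5634,-.0518),r+.01)):
        cv2.polylines(im,[proj(W,circ(c,rr,z)).astype(np.int32).reshape(-1,1,2)],True,(0,255,0) if z else (0,0,255),1)
for t in ("small_dish_seat","large_dish_seat"):
    for s in(W,T):
        print(t,[(atz(s,d["centre"],.003),d["conf"]) for d in imaging.landmark_of(s,t)])
print([(atz(T,d["centre"],.045),d["conf"]) for d in imaging.landmark_of(T,"large_pot_mid")])
cv2.imwrite("pics/w12.png",im);cv2.imwrite("pics/t12.png",T["image"][:,:,::-1])
```

```text
12.8333 [ 0.4841158  -0.14171098  0.18259102] [-1.57081734e+00 -8.38819898e-05 -1.57295349e+00] 0.054406686097644805
small_dish_seat [(array([ 0.4681622 , -0.22905626,  0.003     ]), 0.73)]
small_dish_seat [(array([ 0.47988103, -0.23112757,  0.003     ]), 0.96)]
large_dish_seat [(array([ 0.55716493, -0.05522585,  0.003     ]), 0.82)]
large_dish_seat [(array([ 0.55711938, -0.0565947 ,  0.003     ]), 0.57)]
[(array([0.5080802, 0.2803115, 0.045    ]), 0.69)]
```

View pics/w12.png

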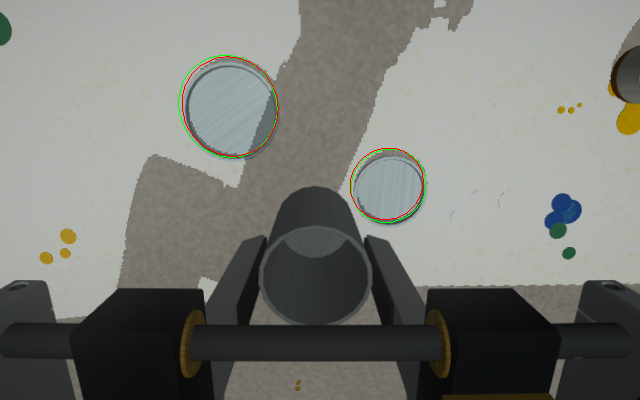

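View pics/t12.png

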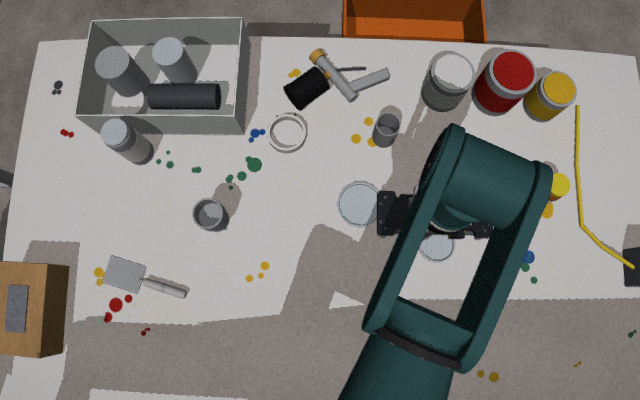

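>>> send_rows(
  moves="1 0.014 0 -0.0015 0; 1 0.02 0 -0.0015 0; 1 0.02 0 -0.0015 0; 1 0.02 0 -0.0015 0; 1 0.01 0 -0.0015 0; 1 0 0.02 0 0; 1 0 0.03 0 0; 1 0 0.03 0 0; 1 0 0.02 0 0; 1 0 0.015 0 0",
)

```text
time: 13.92
tool_pos: [0.4758, -0.2227, 0.0645]
ee_rot: [-1.574, 0.003, -1.569]
wrist_force: [0.8, 0.1, -1.0]
width: 0.0546
```

```bash
python3 look.py pics/w13.png 230 65
```

```text
14.0167 [ 0.4747901  -0.22217764  0.06376671] [-1.57706622  0.00427563 -1.56923762] 0.054484847933172924 [-0.71045058  0.2137165  -0.90917576]
```

View pics/w13.png

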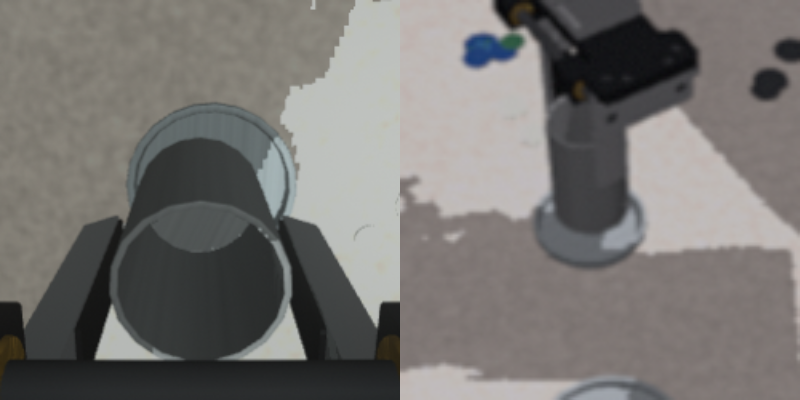

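>>> send_rows(
  moves="1 0.004 0.005 0.001 0; 1 0 0.006 0 0; 1 0 0.005 0 0; 1 0 0.004 0 0; 1 0 0.002 0 0; 1 0 0.002 0 0; 1 0 0 0 0; 1 0 0 0 0; 1 0 0 0 0; 1 0 0 0 0",
)

```text
time: 14.85
tool_pos: [0.4781, -0.2287, 0.0436]
ee_rot: [-1.57, -0.0, -1.57]
wrist_force: [1.2, -1.0, -1.3]
width: 0.0547
```

```bash
python3 look.py pics/w14.png 230 65
```

```text
14.95 [ 0.47806825 -0.22868371  0.04353212] [-1.57038759e+00 -3.89129804e-04 -1.57035598e+00] 0.054563631074998585 [ 0.1542917  -1.0176965  -0.37769496]
```

View pics/w14.png

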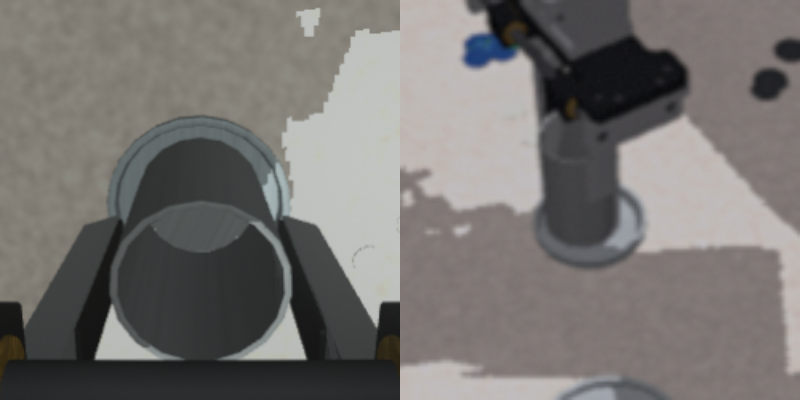

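>>> send_rows(
  moves="1 -0.002 0.002 -0.001 0; 1 0 0.001 0 0; 1 0 0.001 0 0; 1 0 0.001 0 0; 1 0 0.001 0 0; 1 0 0 0 0; 1 0 0 0 0; 1 0 0 0 0; 1 0 0 0 0; 1 0 0 0 0",
)

```text
time: 15.78
tool_pos: [0.477, -0.2266, 0.0374]
ee_rot: [-1.571, -0.0, -1.57]
wrist_force: [-0.5, 0.5, -1.9]
width: 0.055
```

>>> send_rows(
  moves="1 0 0.001 0 0; 1 0 0 0 0; 1 0 0 0 0; 1 0 0 0 0; 1 0 0 0 0; 1 0 0 0 0; 1 0 0 0 0; 1 0 0 0 0; 1 0 0 0 0; 1 0 0 0 0",
)

```text
time: 16.62
tool_pos: [0.4769, -0.2266, 0.0363]
ee_rot: [-1.571, -0.0, -1.57]
wrist_force: [0.3, -0.4, -1.4]
width: 0.0547
```

>>> send_rows(
  moves="1 0 0.001 0 0; 1 0 0 0 0; 1 0 0 0 0; 1 0 0 0 0; 1 0 0 0 0; 1 0 0.0005 0 0; 1 0 0 0 0; 1 0 0 0 0; 1 0 0 0 0; 1 0 0 0 0",
)

```text
time: 17.45
tool_pos: [0.4772, -0.2267, 0.0354]
ee_rot: [-1.57, -0.0, -1.57]
wrist_force: [-0.7, 0.9, 4.9]
width: 0.0547
```

>>> send_rows(
  moves="1 0 0 0 0; 0.2 0 0 0 0; -0.2 0 0 0 0; -1 0 0 0 0; -1 0 0 0 0; -1 0 0 0 0; -1 0 0 0 0; -1 0 0 0 0; -1 0 0 0 0; -1 0 0 0 0",
)

```text
time: 18.28
tool_pos: [0.4769, -0.2266, 0.0347]
ee_rot: [-1.571, -0.0, -1.57]
wrist_force: [0.1, 0.1, 0.1]
width: 0.0936
```

```bash
python3 look.py pics/w15.png 230 65
```

```text
18.3833 [ 0.47695796 -0.22663521  0.03481396] [-1.57071533e+00 -2.05254727e-04 -1.57036617e+00] 0.09399464024607701 [-0.22271044  0.26675056 -0.08420922]
```

View pics/w15.png

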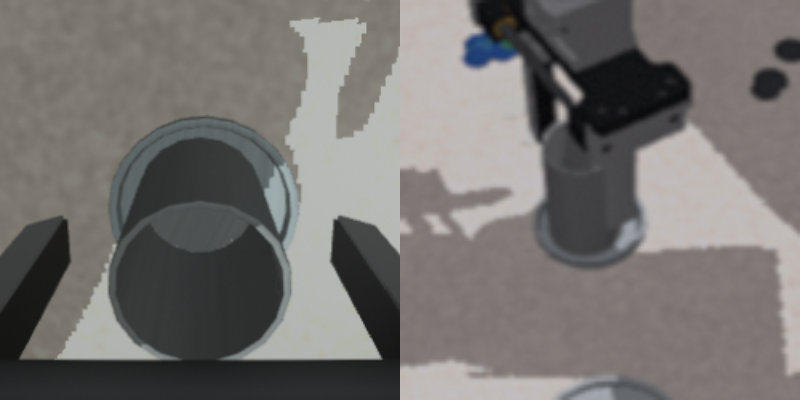

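>>> send_rows(
  moves="-1 0 -0.005 0 0; -1 0 -0.015 0 0; -1 0 -0.025 0 0; -1 0 -0.03 0 0; -1 0 -0.03 0 0; -1 -0.01 -0.02 0 0; -1 -0.02 -0.01 0.002 0; -1 -0.025 0 0.002 0; -1 -0.025 0 0.002 0; -1 -0.025 0 0.002 0",
)

```text
time: 19.22
tool_pos: [0.4851, -0.1208, 0.1708]
ee_rot: [-1.569, -0.001, -1.571]
wrist_force: [-0.0, -0.3, -1.2]
width: 0.094
```

>>> send_rows(
  moves="-1 -0.025 0 0.002 0; -1 -0.025 0 0.002 0; -1 -0.025 0 0.002 0; -1 -0.025 0 0.002 0; -1 -0.025 0 0.002 0; -1 -0.025 0 0.002 0; -1 -0.025 0 0.002 0; -1 -0.025 0 0.002 0; -1 -0.025 0 0.002 0; -1 -0.025 0 0.002 0",
)

```text
time: 20.05
tool_pos: [0.5047, 0.1297, 0.1703]
ee_rot: [-1.57, 0.0, -1.57]
wrist_force: [-0.1, -0.1, -0.1]
width: 0.0939
```

Run:
```python
from h import *
import pickle
W=imaging.snapshot("wrist");S=imaging.snapshot("scene");o=robot.get_obs();print(o["time"],o["tool_pos"],o["ee_rot"],o["width"])
pickle.dump(W,open("w.pkl","wb"))
print([(atz(W,d["centre"],.045),d["conf"],d["centre"]) for d in imaging.landmark_of(W,"large_pot_mid")])
cv2.imwrite("pics/s16.png",S["image"][:,:,::-1])
im=W["image"][:,:,::-1].copy();
for r,z,col in((.033,.09,(0,255,0)),(.028,0,(0,0,255))):
    cv2.polylines(im,[proj(W,circ((.5185,.27),r,z)).astype(np.int32).reshape(-1,1,2)],True,col,1)
cv2.imwrite("pics/w16.png",im)
```

```text
20.15 [0.50464114 0.13145837 0.17008044] [-1.57046087e+00  1.27113174e-03 -1.56585347e+00] 0.09403250851652027
[(array([0.51759134, 0.26610922, 0.045     ]), 0.68, [174.4, 178.6])]
```

View pics/s16.png

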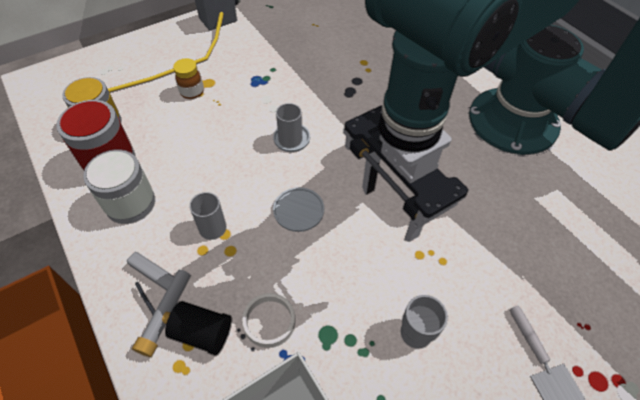

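View pics/w16.png

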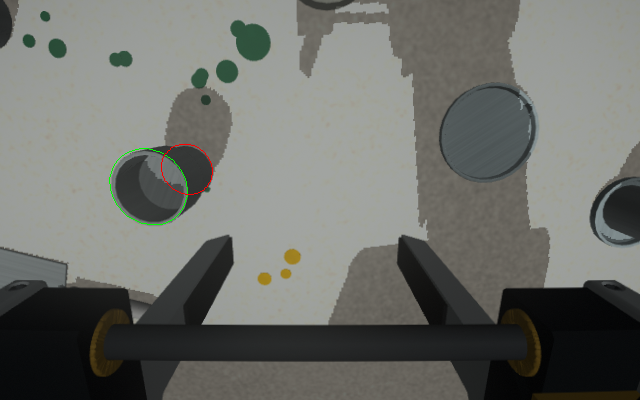

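>>> send_rows(
  moves="-1 -0.025 0 0.0023 0; -1 -0.025 0 0.0023 0; -1 -0.025 0 0.0023 0; -1 -0.025 0 0.0023 0; -1 -0.025 0 0.0023 0; -1 -0.0135 0 0.0023 0; -1 0 0 0 0; -1 0 0 0 0; -1 0 0.02 0 0; -1 0 0.01 0 0",
)

```text
time: 21.03
tool_pos: [0.5185, 0.265, 0.1389]
ee_rot: [-1.571, -0.001, -1.572]
wrist_force: [0.2, -0.4, -1.2]
width: 0.0939
```

Run:
```python
from h import *
W=imaging.snapshot("wrist");o=robot.get_obs();print(o["time"],o["tool_pos"],o["ee_rot"],o["width"])
im=W["image"][:,:,::-1].copy();
for r,z,col in((.033,.09,(0,255,0)),(.028,0,(0,0,255))):
    cv2.polylines(im,[proj(W,circ((.5185,.27),r,z)).astype(np.int32).reshape(-1,1,2)],True,col,1)
cv2.imwrite("pics/w17.png",im)
```

```text
21.0833 [0.51695955 0.26450638 0.13604654] [-1.57618969 -0.00300924 -1.57226263] 0.09423445083670051
```

View pics/w17.png

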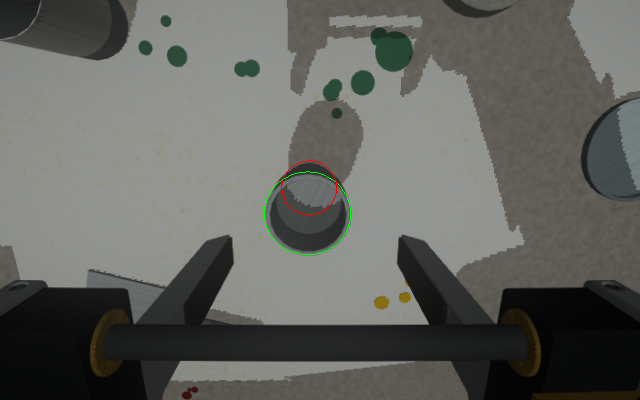

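>>> send_rows(
  moves="-1 -0.0045 0 0 0; -1 0 0.02 0 0; -1 0 0.02 0 0; -1 0 0.02 0 0; -1 0 0.02 0 0; -1 0 0.01 0 0; -1 0 0.008 0 0; -1 0 0 0 0; -1 0 0 0 0; -1 0 0 0 0",
)

```text
time: 21.92
tool_pos: [0.5196, 0.2718, 0.0434]
ee_rot: [-1.568, 0.001, -1.57]
wrist_force: [-0.6, -0.2, 0.1]
width: 0.0939
```

```bash
python3 look.py pics/w18.png 365 240
```

```text
22.0167 [0.51956178 0.2718467  0.04337624] [-1.56807332e+00  9.80469876e-04 -1.57030407e+00] 0.0938424617274182 [-0.22532379 -0.43921391 -0.47331263]
```

View pics/w18.png

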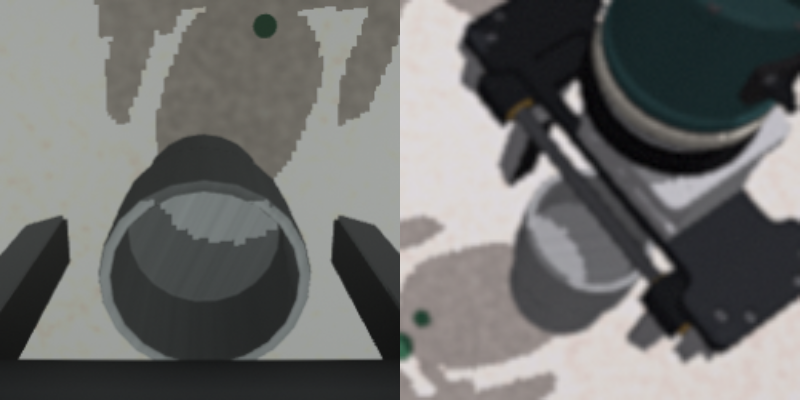

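>>> send_rows(
  moves="-1 0.0018 0.004 -0.0007 0; -1 0 0 0 0; -1 0 0 0 0; -1 0 0 0 0; 1 0 0 0 0; 1 0 0 0 0; 1 0 0 0 0; 1 0 0 0 0; 1 0 0 0 0; 1 0 0 0 0",
)

```text
time: 22.85
tool_pos: [0.5178, 0.2701, 0.0378]
ee_rot: [-1.571, 0.001, -1.57]
wrist_force: [-0.8, 2.5, -0.3]
width: 0.0661
```

>>> send_rows(
  moves="1 0 0 0 0; 1 0 0 0 0; 1 0 0 0 0; 1 0 0 0 0; 1 0 -0.002 0 0; 1 0 -0.003 0 0; 1 0 -0.005 0 0; 1 0 -0.005 0 0; 1 0 -0.005 0 0; 1 0 0 0 0",
)

```text
time: 23.68
tool_pos: [0.5188, 0.2698, 0.0594]
ee_rot: [-1.568, 0.001, -1.57]
wrist_force: [0.5, -0.5, -4.3]
width: 0.0658
```

```bash
python3 look.py pics/w19.png 365 240
```

```text
23.7833 [0.51814239 0.26967872 0.05829065] [-1.56984391e+00  1.77403943e-04 -1.57044095e+00] 0.06581017710802763 [ 0.88058214  0.18047389 -4.51004509]
```

View pics/w19.png

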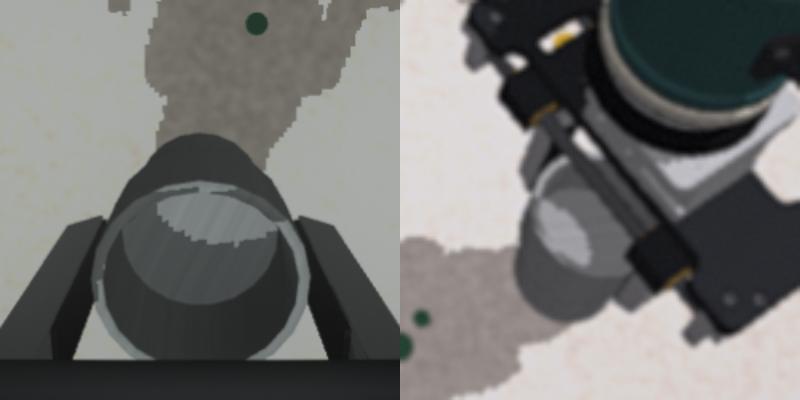

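>>> send_rows(
  moves="1 0 -0.01 0 0; 1 0 -0.015 0 0; 1 0 -0.015 0 0; 1 0.01 -0.01 0.001 0; 1 0.02 0 0.003 0; 1 0.025 0 0.003 0; 1 0.025 0 0.004 0; 1 0.025 0 0.004 0; 1 0.025 0 0.004 0; 1 0.025 0 0.004 0",
)

```text
time: 24.62
tool_pos: [0.5407, 0.1126, 0.1082]
ee_rot: [-1.571, -0.001, -1.571]
wrist_force: [1.1, -0.1, -4.5]
width: 0.0657
```

>>> send_rows(
  moves="1 0.025 0 0.004 0; 1 0.025 0 0.004 0; 1 0.025 0 0.004 0; 1 0.025 0 0.004 0; 1 0.025 0 0.002 0; 1 0.02 0 0.001 0; 1 0.015 0 0 0; 1 0 0 0 0; 1 0 0 0 0; 1 0 0 0 0",
)

```text
time: 25.45
tool_pos: [0.5597, -0.0452, 0.108]
ee_rot: [-1.571, 0.001, -1.571]
wrist_force: [-0.5, -0.3, -4.0]
width: 0.066
```

Run:
```python
from h import *
W=imaging.snapshot("wrist");S=imaging.snapshot("scene");o=robot.get_obs();print(o["time"],o["tool_pos"],o["ee_rot"],o["width"],o["wrist_force"])
im=W["image"][:,:,::-1].copy()
for z,col in((.01,(0,255,0)),(0,(0,0,255))):
    cv2.polylines(im,[proj(W,circ((.561,-.054),.052,z)).astype(np.int32).reshape(-1,1,2)],True,col,1)
cv2.imwrite("pics/w20.png",np.hstack([cv2.resize(im[100:350,190:440],(400,400)),cv2.resize(S["image"][130:260,230:360,::-1],(400,400))]))
```

```text
25.55 [ 0.5597994  -0.04456064  0.10787118] [-1.57082106e+00  2.63794396e-04 -1.56933630e+00] 0.06614490576730109 [ 0.13148386  0.67215478 -3.51183926]
```

View pics/w20.png

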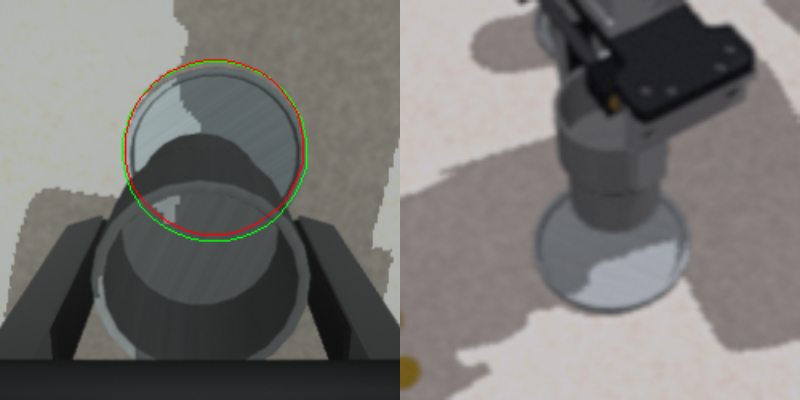

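>>> send_rows(
  moves="1 0.009 0 0.0005 0; 1 0 0.015 0 0; 1 0 0.015 0 0; 1 0 0.012 0 0; 1 0 0.008 0 0; 1 0 0.006 0 0; 1 0 0.004 0 0; 1 0 0 0 0; 1 0 0 0 0; 1 0 0 0 0",
)

```text
time: 26.38
tool_pos: [0.5611, -0.0545, 0.0486]
ee_rot: [-1.569, -0.0, -1.57]
wrist_force: [-0.3, 0.1, -4.3]
width: 0.066
```

```bash
python3 look.py pics/w21.png 230 130
```

```text
26.4833 [ 0.56108566 -0.05445851  0.0486781 ] [-1.56912446e+00 -4.27496675e-04 -1.57032570e+00] 0.06611057492890289 [ 0.1007349  -1.29707428 -4.11736454]
```

View pics/w21.png

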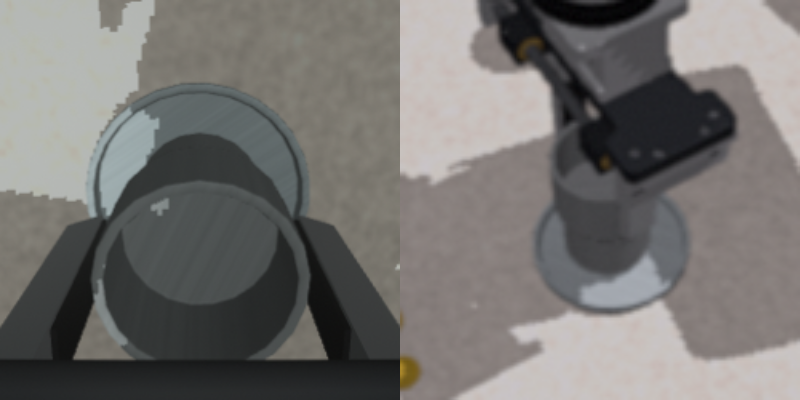

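Centred. Lower the last ~7 mm gently.

>>> send_rows(
  moves="1 0 0.001 0 0; 1 0 0.001 0 0; 1 0 0.001 0 0; 1 0 0.001 0 0; 1 0 0.001 0 0; 1 0 0 0 0; 1 0 0 0 0; 1 0 0 0 0; 1 0 0 0 0; 1 0 0 0 0",
)

```text
time: 27.32
tool_pos: [0.5605, -0.0544, 0.0428]
ee_rot: [-1.571, -0.0, -1.57]
wrist_force: [-0.1, -0.5, -4.1]
width: 0.0665
```

>>> send_rows(
  moves="1 0 0.001 0 0; 1 0 0 0 0; 1 0 0 0 0; 1 0 0 0 0; 1 0 0 0 0; 1 0 0 0 0; 1 0 0 0 0; 1 0 0 0 0; 1 0 0 0 0; 1 0 0 0 0",
)

```text
time: 28.15
tool_pos: [0.5605, -0.0544, 0.0418]
ee_rot: [-1.571, -0.0, -1.57]
wrist_force: [-0.2, 0.4, -4.5]
width: 0.0657
```

>>> send_rows(
  moves="1 0 0.0005 0 0; 1 0 0 0 0; 1 0 0 0 0; 1 0 0 0 0; 1 0 0.0005 0 0; 1 0 0 0 0; 1 0 0 0 0; 1 0 0 0 0; 1 0 0 0 0; 1 0 0 0 0",
)

```text
time: 28.98
tool_pos: [0.5606, -0.0544, 0.0409]
ee_rot: [-1.57, -0.0, -1.57]
wrist_force: [-0.5, -0.1, -4.0]
width: 0.0659
```

>>> send_rows(
  moves="1 0 0.0005 0 0; 1 0 0 0 0; 1 0 0 0 0; 1 0 0 0 0; 1 0 0.0005 0 0; 1 0 0 0 0; 1 0 0 0 0; 1 0 0 0 0; 1 0 0 0 0; 1 0 0 0 0",
)

```text
time: 29.82
tool_pos: [0.5608, -0.0543, 0.0408]
ee_rot: [-1.57, -0.0, -1.57]
wrist_force: [-2.7, 1.6, 5.6]
width: 0.0661
```

Contact with the dish floor. Release and rise.

>>> send_rows(
  moves="1 0 0 0 0; 0.2 0 0 0 0; -0.3 0 0 0 0; -1 0 0 0 0; -1 0 0 0 0; -1 0 0 0 0; -1 0 0 0 0; -1 0 0 0 0; -1 0 0 0 0; -1 0 0 0 0",
)

```text
time: 30.65
tool_pos: [0.5605, -0.0544, 0.0396]
ee_rot: [-1.571, -0.0, -1.57]
wrist_force: [0.4, 0.4, 0.3]
width: 0.0941
```

>>> send_rows(
  moves="-1 0 -0.005 0 0; -1 0 -0.015 0 0; -1 0 -0.025 0 0; -1 0 -0.03 0 0; -1 0 -0.03 0 0; -1 0 -0.025 0 0; -1 0 -0.01 -0.02 0; -1 0 0 -0.03 0; -1 0 0 -0.03 0; -1 0 0 -0.02 0",
)

```text
time: 31.48
tool_pos: [0.4587, -0.0543, 0.1807]
ee_rot: [-1.57, -0.0, -1.57]
wrist_force: [0.9, -0.5, -0.7]
width: 0.094
```

Run:
```python
from h import *
W=imaging.snapshot("wrist");S=imaging.snapshot("scene");o=robot.get_obs();print(o["time"],o["tool_pos"],o["width"],o["wrist_force"])
im=W["image"][:,:,::-1].copy();si=S["image"][:,:,::-1].copy()
for c,r,z,col in(((.477,-.2265),.0275,.088,(0,255,0)),((.561,-.0545),.033,.093,(0,255,0))):
  for s,i in((W,im),(S,si)):
    cv2.polylines(i,[proj(s,circ(c,r,z)).astype(np.int32).reshape(-1,1,2)],True,col,1)
cv2.imwrite("pics/w22.png",np.vstack([im[0:300],si[50:350]]))
```

```text
31.5833 [ 0.45873005 -0.054307    0.18095621] 0.09372872295146342 [ 0.39599379 -0.71390565 -0.14310081]
```

View pics/w22.png

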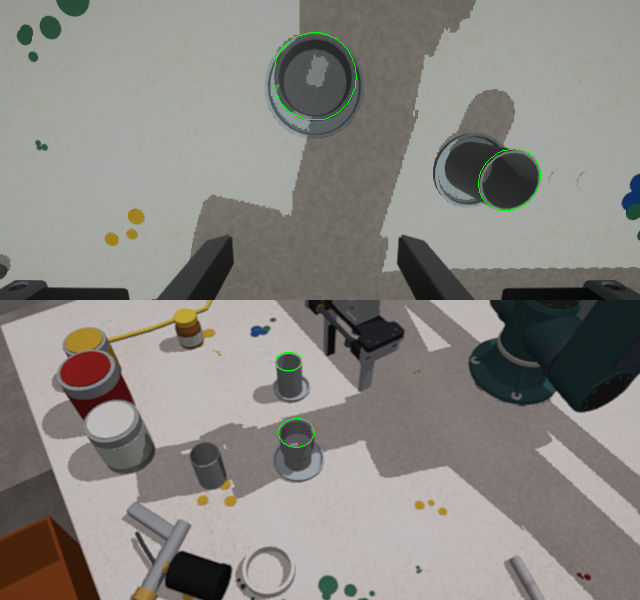

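Both pots stand upright in their dishes: the rims match the predicted circles in the wrist and scene pictures. The gripper is clear of everything.

```bash
python3 -c "
from bench import order
print(order.close_job())"
```

```text
the job is handed in; nothing more can be done
None
```

I pulled the small pot straight up out of the large one and stood it in the small drip dish. I then stood the large pot in the large drip dish and handed the job in at about 31.6 s.

**Last checks:** In the final wrist and scene pictures both rims lie on the circles predicted for upright, centred pots. The gripper was open and clear of everything. The readings I took never showed more than about 6 N at the wrist. I did not touch the lone small pot.

**What disagreed:**
- **First grasp missed:** The first grasp closed on nothing, with a width near 0, just above the small pot's rim. The pictures put the fingertips about 17 mm behind the reported TCP, not 19 mm ahead of it as stated. I reopened, went about 36 mm lower, and gripped properly at 55 mm (66 mm for the large pot). The later pictures showed no disturbance from the miss.
- **Dish positions:** The networks' dish positions were up to about 10 mm off, so I corrected them by overlaying the dish outlines on the pictures.

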